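# Trip-test the residual-current device and hold the tester on its outgoing terminal

### The job

Trip-test the residual-current device on the sloping board: press its test button so that its lever drops, then push the lever fully back up until it stays up by itself. Then take the spring-tip tester out of the tool rack and hold its tip gently on the screw of the left-hand outgoing terminal (lower row, nearest the robot; left as the robot looks at it), with the tester square to the device's face and the sprung tip pushed in about halfway, not to its stop. The program finishes while the gripper is still holding the tester there; leave the breaker next to the device switched on and do not disturb the other things on the bench.

Things in the scene. Friction and masses are not known exactly. Their poses are not given: they have to be found in the camera images.
- rcd_case: Residual-current device: pale 4-pole rail device 72 mm wide (y), 85 high (x), on the sloping board; has a small button and a narrow lever. Origin: centre of its back. z: squarely out of its face, 0.30 rad off vertical towards the robot; x up the slope; y left. Nose x -22.5 to 22.5 mm, face at z = 62; shoulders beyond it, top at z = 46. Button at y = -22, lever at y = 16 mm. Yaw and place vary.
- rcd_button_top (a point): Centre of the top of the test button, a grey 10 x 10 mm key standing 7 mm out of the nose's face; pressed along -z of rcd_case, whose axes this point has. Moves with the key.
- rcd_button (a joint): Travel of the test button in m: 0 = out, 0.006 = fully in. Spring: 1.4 N at first, 4 N fully in. The lever is released 3 to 5 mm in. The key dips by itself as the lever is pushed back over the latch.
- rcd_lever_tip (a point): Middle of the end of the device's lever, a dark blade 22 mm wide (y) and 6 mm thick, its end 30 mm from its hinge axis and about 15 mm out of the nose's face. Moves with the lever.
- rcd_lever_hinge (a point): Middle of the lever's hinge axis, which lies along y of rcd_case, 10 mm below the nose's face. Axes as rcd_case. A flat busbar covers the upper shoulder; apart from the levers and the button nothing on the board stands higher off it than the noses.
- rcd_lever (a joint): Lever angle in rad: 0 = up, latched, leaning 0.6 up the slope (+x of rcd_case), as it starts; 1.2 = dropped, leaning 0.6 down the slope. A spring pulls it down; pushing it up takes up to 8 N near its end. Push it to -0.03 or further (stop at -0.12) to latch; it then rests at about 0.01. Latched, it cannot be pulled down.
- rcd_screw: Screw head of the left-hand (+y) outgoing terminal, lower row. Origin: centre of its top; axes as rcd_case. Bright slotted disc 10.4 mm across in a 12 x 12.5 mm well, 3 mm below the shoulder's top; at x = -33, y = 26.25, z = 43 mm in rcd_case. The nose's wall is 10.5 mm up the slope from it and 19 mm higher.
- tester: Spring-tip tester, upright, tip down in the rack's left (+y) socket: dark grey body 20 (x) x 26 (y) x 112 mm (z), about 90 g. Origin: centre of the body's lower end; z away from the tip. Below it a sleeve (18 to 10 mm across) to z = -14, then a 4 mm round steel tip to z = -38 mm. It stands 35 mm deep with 1 mm play, origin 55 mm above the bench; it must rise 75 mm to come clear.
- tester_point (a point): End of the tester's steel tip (38 mm below the body's lower end when not pushed in).
- tester_tip (a joint): How far the sprung tip is pushed into the tester, in m: 0 = out, 0.008 = at its stop. Spring: 1 N to start, plus 0.5 N per mm.
- rack: Black tool rack, fixed, 60 (x) x 190 mm (y), top 90 mm above the bench; place and yaw vary. Origin: centre of its foot. Tester at y = 65 mm; two screwdrivers with round handles 24 mm thick at y = -15 and -65 mm, up to 168 mm above the bench.
- breaker_lever (a joint): Handle of the breaker on the same rail: 0 = up (on, as it starts), 1.2 = down. The breaker is the device's twin in shape, with one 52 mm wide handle in the middle and no button, at least 38 mm to one side of the device; the two may be swapped.
- driver_a: Bystander: screwdriver standing in the rack's middle hole; origin at the lower end of its handle.
- driver_b: Bystander: screwdriver standing in the rack's right-hand hole; origin at the lower end of its handle.
- spare_breaker: Bystander: loose single-pole breaker lying on its side, 85 x 70 x 17.5 mm.
- long_driver: Bystander: screwdriver lying on the bench left of the board, 200 mm long, 26 mm thick.
- tape_roll: Bystander: white roll of tape, 64 mm across, 24 mm high.
- contactor: Bystander: grey loose contactor left of the board, 78 x 45 x 86 mm.
There are look-alikes about, which are no part of the job. Leave any blue, pink or purple look-alike of the tester alone.

How it is judged:
By the outcome, as a careful person would: the job done as asked, in the order asked, and still so for the second after the job is handed in, while the arm keeps its last pose, push and grip.
It also fails if it takes over 58 s, if anything falls off the work surface, if the arm or the gripper's body presses on something with over 40 N, if the wrist force passes 120 N, or if a joint passes its speed limit or range.

### The arm

A 6-joint arm with a two-finger parallel gripper is mounted at the origin on the work surface. World frame = base frame: x ahead of the robot, y to its left, z up, the work surface at z = 0. Lengths are in m, angles in rad, forces in N, time in s.
With the tool pointing down it reaches from about 0.35 to 0.775 m from the base axis. Payload 5.5 kg.
Tool frame: the origin (TCP) lies midway between the tips of the shut fingers; the grasp point (between the pads) lies 19 mm behind it (env.tcp_to_grasp is the distance from the TCP to the grasp point, in m); z points along the fingers, y is the direction in which the jaws open and shut (so a half turn about z gives the same grasp; the last joint's range is limited). The gripper opens to 85 mm and grips with 20 to 120 N. Pads are 22 mm wide; open, the fingers measure 114 mm over their backs; the gripper's body (76 mm by 85 mm) begins 54 mm behind the grasp point. The pads swing forward as they close: fully open they stand 13 mm farther back than shut.
Start: joints at [-1.292, 0.313, 0.046, 1.304, 0, 1.431], TCP at [0.234, -0.525, 0.231] pointing down, gripper open.
Joint ranges: [-2.76, 2.76], [-0.86, 1.69], [-1.03, 1.26], [-2.2, 2.34], [-1.47, 1.5], [-3.14, 3.14]. Speed limits (rad/s): [2.57, 2.57, 3.14, 3.14, 3.14, 3.14].

### API

Orientations are given as a unit quaternion [w, x, y, z].
In Python, from workcell import get_state, viewer, hand_in, finder, env gives the robot as it stands.
- The arm moves only by the tool arm_command, never from a script. Its argument "motion" is a list of rows, each an object of numbers: "x", "y", "z": the shift along the tool's x, y, z in mm; "rx", "ry", "rz": the turn, a rotation vector about the tool's x, y, z in degrees; "hand": the closure, from -1 (fully open) to 1 (shut). A call has 1 to 10 rows; each row is the pose to reach, as a shift and turn from the pose commanded when the call began, along the tool's axes at that moment; what a row does not reach only later rows make up. A row lasts 1/8 s, in which the tool goes at most 62.5 mm and 10.7 degrees, less where a joint would pass 70% of its speed; a pose out of reach is approached as far as the arm can. A call with a gripper value outside its range is refused whole. The fingers move at their own pace and stop on an object; "force" is the grip in N (left out, the last holds). Time passes only in rows, so rows that repeat a pose let the fingers close. It gives the time, the measured TCP pose, the force and the opening at its end, in the units of the state.
- get_state(): the state, without advancing time (a new reading comes with each control period).
- viewer.read_camera(name): name is "scene" or "side" or "wrist"; returns a dict with "image" (480x640x3 uint8, red, green, blue), "z_map" (480x640 float32, m along the optical axis (not along the pixel's ray), 0 where there is no reading), "intrinsics" (3x3 intrinsics, pixels), "k1" (the pictures are not rectified: a ray, as slopes to the right and down, at radius r is drawn at 1 + k1 r^2 times it, then the intrinsics apply), "rvec" (rotation vector, rad) and "tvec" (3), from world to camera coordinates, as OpenCV has them. Camera axes: x right, y down, z forward; pixel columns grow to the right and rows downward; lengths in m; the calibration is good to about 2 mm. A picture is of the moment at which its call begins.
- hand_in(): hands the job in, once; it reports no verdict.
Trained networks look in a picture, given as the dict that the camera call returned (one of the last four; its "shot" number tells which), for a name from the list of things; names that differ only in an ending like _2 or _b are one class to them, and where a whole thing is asked for, a point or a joint stands for the part that bears it (a point fixed in the world has none). Each returns a list of dicts, best first, with "score" (0 to 1); they miss things now and then, are a little off and sometimes report something else, mostly with a low value. They report only what shows in the picture. A call takes as long as a camera call. They do not tell look-alikes from the thing itself.
- finder.find_in(picture, query): "at" ([column, row] in pixels, amid what is visible of it).
- finder.masks_of(picture, query): "region" (480x640 bool, what is visible of it) and "at" ([column, row] in pixels, amid what is visible of it).
The state is a dict: "clock": time; "joint_pos": joint angles; "qvel": joint speeds; "tau": joint torques, N m; "tcp_pos": TCP position; "orientation": TCP orientation; "wrist_force": force on the tool from outside, world axes, zero at the start; "ft_torque": the same for the moment, N m; "finger_gap": finger opening in m.
Only numpy, scipy, OpenCV 4.12 (cv2) and the standard library are available. Lean on these libraries where they do the work, as an engineer would, in place of code of your own. Each camera call takes 0.05 s, during which the arm holds its last target.

## Working session

There is one attempt and no reset: what is moved stays moved. The work goes in short steps, Python scripts to look and compute and a tool call to move; the robot and the scene stay as the last step left them, time stands still between calls to the robot, and variables do not carry over. Pictures are saved under pics/ and viewed, and the job is handed in when it is done.

Besides the shell and the picture viewer there is one more tool, called after "Request:" as a command line: name --argument value ..., lists and objects as JSON in quotes. arm_command: Moves the arm, as the interface text tells. Its arguments: {"type":"object","properties":{"motion":{"type":"array","items":{"type":"object","properties":{"x":{"type":"number"},"y":{"type":"number"},"z":{"type":"number"},"rx":{"type":"number"},"ry":{"type":"number"},"rz":{"type":"number"},"hand":{"type":"number"}}}},"force":{"type":"number"}},"required":["motion"]}

```bash
mkdir -p pics; ls
cat > h.py <<'E'
import numpy as np, cv2, pickle
from scipy.spatial.transform import Rotation as R
from workcell import get_state, viewer, hand_in, finder, env
def save(n,im): cv2.imwrite('pics/'+n+'.png', cv2.cvtColor(im,cv2.COLOR_RGB2BGR))
def dist(p): return np.array([p['k1'],0,0,0,0],float)
def cam(p):
    M=R.from_rotvec(np.array(p['rvec']).ravel()).as_matrix(); return M,np.array(p['tvec']).ravel()
def unproj(p,uv,z):
    uv=np.atleast_2d(np.array(uv,float)); z=np.atleast_1d(z)
    n=cv2.undistortPoints(uv[:,None,:],np.array(p['intrinsics'],float),dist(p))[:,0]
    c=np.c_[n*z[:,None],z]; M,t=cam(p); return (c-t)@M
def proj(p,X):
    return cv2.projectPoints(np.atleast_2d(np.array(X,float)),np.array(p['rvec'],float),np.array(p['tvec'],float),np.array(p['intrinsics'],float),dist(p))[0][:,0]
def at(p,uv,r=1):
    u,v=np.round(uv).astype(int); w=p['z_map'][max(0,v-r):v+r+1,max(0,u-r):u+r+1]; w=w[w>0]
    return unproj(p,uv,np.median(w))[0] if len(w) else None
def cloud(p):
    v,u=np.nonzero(p['z_map']>0); X=unproj(p,np.c_[u,v],p['z_map'][v,u]); out=np.full((480,640,3),np.nan); out[v,u]=X; return out
def tcp():
    s=get_state(); return np.array(s['tcp_pos']),R.from_quat(s['orientation'],scalar_first=True)
def shot(name,fn):
    p=viewer.read_camera(name); save(fn,p['image']); pickle.dump(p,open('pics/'+fn+'.pkl','wb')); return p
E
python3 - <<'E'
from h import *
s=get_state(); print(s); print(env.tcp_to_grasp)
for n in ['scene','side','wrist']:
    p=shot(n,n+'0'); print(n,p['intrinsics'],p['k1'],-cam(p)[0].T@cam(p)[1],cam(p)[0][2])
    for q in ['rcd_case','rcd_button_top','rcd_lever_tip','rcd_screw','tester','rack','breaker_lever']:
        for d in finder.find_in(p,q)[:4]: print(q,d['score'],np.round(d['at']),at(p,d['at']))
E
```

```text
pics
{'clock': 0.0, 'joint_pos': array([-1.29158781e+00,  3.13980417e-01,  4.49603546e-02,  1.30362732e+00,
        8.05911872e-06,  1.43118573e+00]), 'qvel': array([-0.00087494, -0.00035004,  0.00090607,  0.0001325 , -0.00027169,
        0.00015847]), 'tau': array([-5.64407728e-04, -4.80627716e+01,  2.98533654e+01,  1.92578364e-02,
       -1.50359106e-04,  4.77787111e-06]), 'tcp_pos': array([ 0.23368199, -0.52479191,  0.23041265]), 'orientation': array([-9.23553620e-04,  9.78153410e-01,  2.07882297e-01, -6.05285791e-05]), 'wrist_force': array([-0.11202739, -0.09278637,  0.4299927 ]), 'ft_torque': array([-0.02235817,  0.00202346,  0.01300372]), 'finger_gap': 0.08553121408064684}
0.0187
scene [[543.17794777   0.         321.48117018]
 [  0.         543.17794777 239.66749963]
 [  0.           0.           1.        ]] -0.0008195409237722963 [ 0.93413496 -0.69275545  0.97066276] [-0.35582073  0.58746346 -0.72682755]
rcd_case 0.56 [347. 262.] [ 0.60182189 -0.04203625  0.13130425]
rcd_lever_tip 0.47 [352. 240.] [0.58495262 0.00731848 0.14490901]
tester 0.95 [262. 401.] [ 0.61762661 -0.368
[... 652 characters left out ...]
0.36719656 0.43298184 0.07378199]
rcd_lever_tip 0.52 [298. 223.] [0.58137417 0.00282495 0.13151124]
tester 0.93 [373. 174.] [ 0.6096918  -0.35321407  0.09728812]
tester 0.91 [346. 198.] [ 0.5839471  -0.19255176  0.10680878]
tester 0.72 [298. 221.] [0.58377762 0.00165147 0.13788115]
tester 0.55 [389. 186.] [ 0.50410886 -0.27742153  0.13248475]
rack 0.82 [392. 203.] [ 0.48781417 -0.27093536  0.08863219]
breaker_lever 0.61 [270. 244.] [0.56902132 0.11266779 0.14000526]
wrist [[427.79726086   0.         323.70653837]
 [  0.         427.79726086 245.73420468]
 [  0.           0.           1.        ]] -0.09196645665534325 [ 0.30334108 -0.49542161  0.37431525] [-0.26950879 -0.12032831 -0.95545074]
```

View pics/scene0.png

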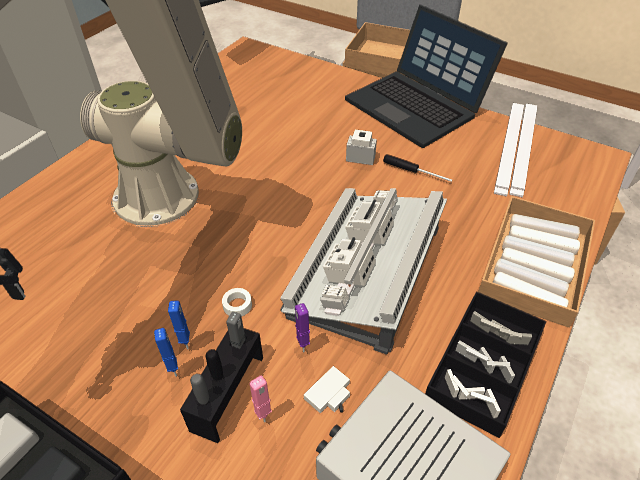

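View pics/side0.png

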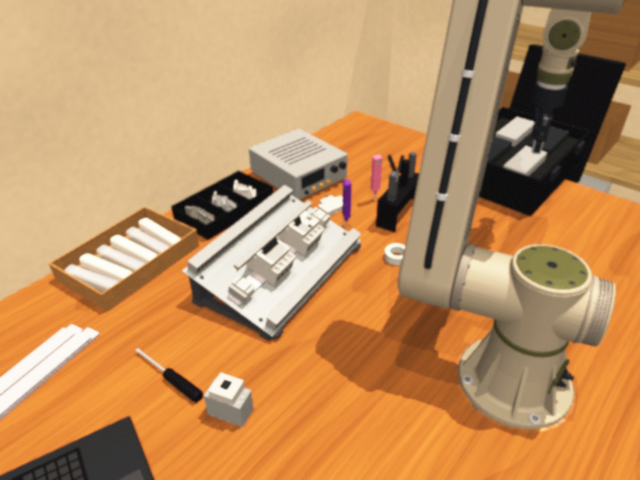

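View pics/wrist0.png

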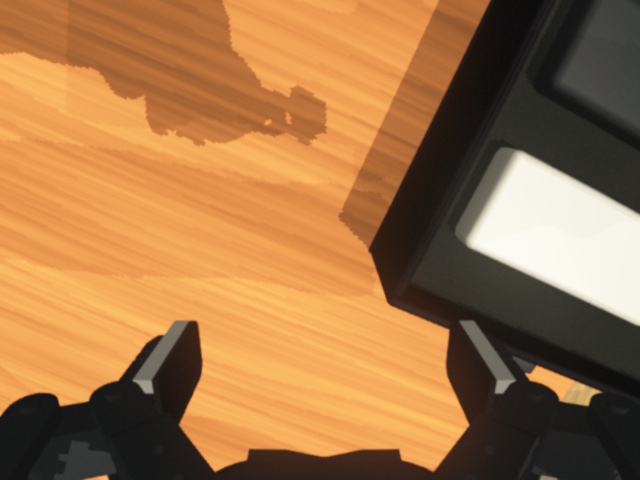

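Run:
```python
from h import *
a=pickle.load(open('pics/scene0.pkl','rb'));b=pickle.load(open('pics/side0.pkl','rb'))
A=cv2.resize(a['image'][180:320,290:410],None,fx=4,fy=4,interpolation=2)
B=cv2.resize(b['image'][195:315,220:340],None,fx=4,fy=4,interpolation=2)
c=np.zeros((560,800,3),np.uint8);c[:,:400]=A[:,:400]*1;
save('cropA',A);save('cropB',B)
```

```text
(no output)
```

View pics/cropA.png

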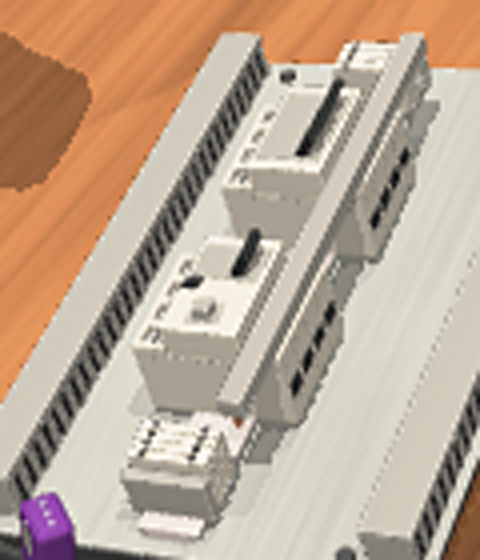

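View pics/cropB.png

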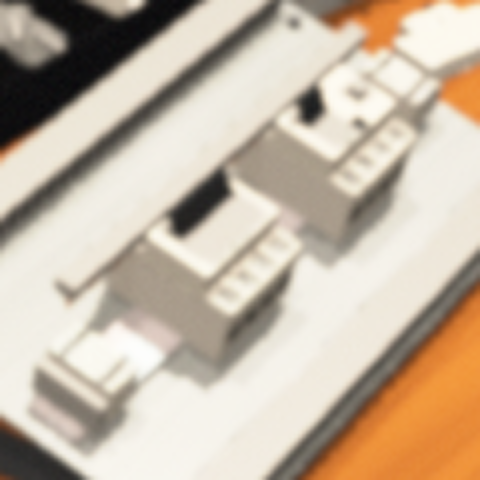

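Run:
```python
from h import *
a=pickle.load(open('pics/scene0.pkl','rb'))
C=cloud(a)
for n,uv in dict(btn=(341,256),leverbase=(350,247),tip=(352.5,239),tester=(236,320),bodytop=(235,315),white=(237,300),db=(200,385),da=(212,360)).items(): print(n,at(a,uv))
# region normals: nose face points near button
b=at(a,(341,256))
# device yaw: candidates: local patch fit
P=C[225:290,325:375].reshape(-1,3); P=P[~np.isnan(P).any(1)]
best=None
for yaw in np.linspace(-.4,.4,81):
    Rm=(R.from_euler('z',yaw)*R.from_euler('y',-.3)).as_matrix(); n=Rm[:,2]
    h=P@n; hist,e=np.histogram(h,np.arange(h.min(),h.max(),.001))
    s=hist.max()
    if best is None or s>best[0]: best=(s,yaw,e[hist.argmax()])
print(best)
# board plane ransac
Q=C[190:330,290:440].reshape(-1,3);Q=Q[~np.isnan(Q).any(1)]
rng=np.random.default_rng(0);bb=0
for i in range(2000):
    t=Q[rng.choice(len(Q),3)];n=np.cross(t[1]-t[0],t[2]-t[0]);l=np.linalg.norm(n)
    if l<1e-6: continue
    n/=l; n*=np.sign(n[2]); 
    if n[2]>.99: continue
    k=(abs((Q-t[0])@n)<.0015).sum()
    if k>bb: bb=k;bn=(n,t[0])
n,t=bn; I=Q[abs((Q-t)@n)<.0015]; c=I.mean(0); n=np.linalg.svd(I-c)[2][2]; n*=np.sign(n[2])
print(bb,len(Q),n,np.arccos(n[2]),np.arctan2(-n[1],-n[0]), (b-c)@n)
# interest: use -n horizontally towards robot
s=get_state();print(viewer)
w=pickle.load(open('pics/wrist0.pkl','rb'));M,tv=cam(w);p,Q=tcp()
print('cam in tcp',Q.inv().apply(-M.T@tv-p),(Q.inv()*R.from_matrix(M.T)).as_matrix())
```

```text
btn [ 0.58313154 -0.03581932  0.13447623]
leverbase [ 0.58623289 -0.0031451   0.13314092]
tip [0.58468576 0.00950936 0.14521378]
tester [ 0.51200982 -0.29115974  0.16740904]
bodytop [ 0.50446198 -0.28397383  0.16854964]
white [ 3.93231068e-01 -1.63317386e-01  4.69447586e-05]
db [ 0.53538997 -0.42056612  0.15897553]
da [ 0.52396795 -0.37479254  0.16164166]
(np.int64(152), np.float64(0.14), np.float64(-0.11740287432576027))
3858 20909 [-0.28319683 -0.0442908   0.95803856] 0.2907171519296806 0.15513909182195626 0.07614197444012567
<host.Viewer object at 0x7f5b7a2c0440>
cam in tcp [ 0.07566057  0.0009441  -0.14300336] [[-6.41800250e-04 -9.55452384e-01 -2.95144590e-01]
 [ 9.99999672e-01 -7.59051810e-04  2.82701512e-04]
 [-4.94137869e-04 -2.95144312e-01  9.55452558e-01]]
```

```bash
cat >> h.py <<'E'
def devR(yaw): return R.from_euler('z',yaw)*R.from_euler('y',-.3)
def toolR(yaw):  # tool x = +ydev, z = -zdev
    D=devR(yaw).as_matrix(); x=D[:,1]; z=-D[:,2]; return R.from_matrix(np.c_[x,np.cross(z,x),z])
def go(p,Q,P0=None):
    p0,Q0=P0 or tcp()
    d=Q0.inv().apply(np.array(p)-p0)*1000; r=(Q0.inv()*Q).as_rotvec(degrees=True)
    print('shift',np.round(d,1),'rot',np.round(r,2)); return d,r
E
python3 - <<'E'
from h import *
Q=toolR(.155);D=devR(.155)
c=np.array([.583,-.036,.1345])+D.apply([0,.022,0])
go(c-Q.apply([0,0,.1]),Q); print(c-Q.apply([0,0,.1]))
E
```

```text
shift [ 495.2 -334.     1.3] rot [-14.66  11.23 -74.29]
[ 0.5504059  -0.01882599  0.23003365]
```

Request:
arm_command --motion '[{"x":50,"y":-33,"z":0,"rx":-1.5,"ry":1.1,"rz":-7.4,"hand":1},{"x":99,"y":-67,"z":0,"rx":-3,"ry":2.2,"rz":-15,"hand":1},{"x":149,"y":-100,"z":0,"rx":-4.4,"ry":3.3,"rz":-22,"hand":1},{"x":198,"y":-134,"z":0,"rx":-6,"ry":4.5,"rz":-30,"hand":1},{"x":248,"y":-167,"z":0,"rx":-7.3,"ry":5.6,"rz":-37,"hand":1},{"x":297,"y":-200,"z":0,"rx":-8.8,"ry":6.7,"rz":-44.6,"hand":1},{"x":347,"y":-234,"z":0,"rx":-10.3,"ry":7.9,"rz":-52,"hand":1},{"x":396,"y":-267,"z":0,"rx":-11.7,"ry":9,"rz":-59.4,"hand":1},{"x":446,"y":-300,"z":1,"rx":-13.2,"ry":10,"rz":-67,"hand":1},{"x":495,"y":-334,"z":1,"rx":-14.7,"ry":11.2,"rz":-74.3,"hand":1}]'

```text
clock: 2.45
tcp_pos: [0.5511, -0.017, 0.2306]
orientation: [0.098, 0.641, 0.753, 0.114]
wrist_force: [0.5, -0.6, -0.0]
finger_gap: -0.0002
```

Run:
```python
from h import *
p=shot('wrist','w1')
for q in ['rcd_case','rcd_button_top','rcd_lever_tip','rcd_screw']:
    for d in finder.find_in(p,q)[:3]: print(q,d['score'],np.round(d['at']),at(p,d['at']))
```

```text
rcd_case 0.88 [304. 233.] [ 0.5714652  -0.00925617  0.12359239]
rcd_button_top 0.71 [304. 233.] [ 0.57144164 -0.0089061   0.12348835]
rcd_button_top 0.62 [316. 281.] [ 0.58108873 -0.03678239  0.1322111 ]
rcd_lever_tip 0.81 [334. 221.] [0.58331049 0.00371707 0.14033587]
rcd_screw 0.53 [269. 194.] [0.55218124 0.00896213 0.09871916]
```

View pics/w1.png

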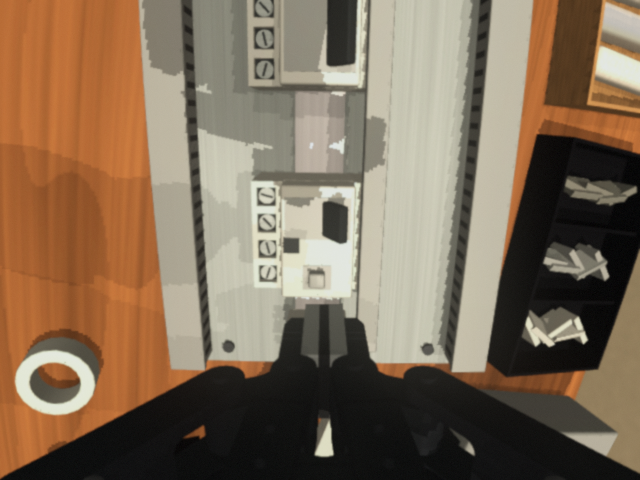

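Run:
```python
from h import *
p=pickle.load(open('pics/w1.pkl','rb'))
save('c1',cv2.resize(p['image'][170:305,240:380],None,fx=5,fy=5,interpolation=cv2.INTER_CUBIC)[:600])
```

```text
(no output)
```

View pics/c1.png

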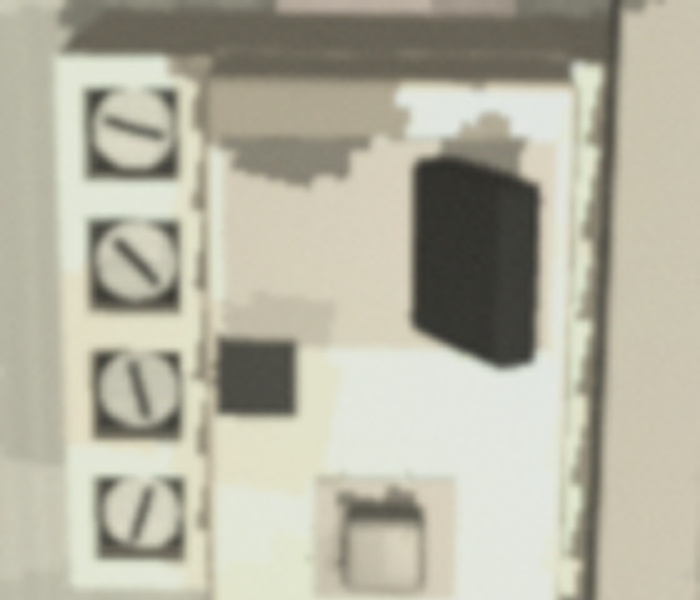

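```bash
cat > fit.py <<'E'
from h import *
from scipy.optimize import least_squares
p=pickle.load(open('pics/w1.pkl','rb'))
mod=np.array([[-33,26.25,43],[-33,8.75,43],[-33,-8.75,43],[-33,-26.25,43],[-22.5,36,62],[22.5,36,62]])/1000
px=np.array([[134,130],[136,264],[139,390],[142,517],[213,78],[573,82]])/5+[240,170]-.4
def f(x,w=1): return (proj(p,devR(x[3]).apply(mod)+x[:3])-px).ravel()
r=least_squares(f,[.59,-.02,.07,.15]); x=r.x
print(x,np.round(r.fun.reshape(-1,2),1))
C=cloud(p); D=devR(x[3])
# depth check
for n,uv in dict(screw=(264,194),face=(330,258),face2=(300,270),btn=(317,281),shoulder=(257,235)).items():
    X=at(p,uv); print(n,np.round(D.inv().apply(X-x[:3])*1000,1))
# lever tip
E
python3 fit.py
```

```text
[ 0.59866097 -0.01266307  0.06492785  0.14037608] [[ 0.3  0.1]
 [ 0.4 -0.4]
 [ 0.3 -0.1]
 [ 0.2 -0.9]
 [-2.2  0.3]
 [ 1.3  0.8]]
screw [-34.5  27.6  44.7]
face [ 8.3 -8.4 63.6]
face2 [-10.3 -16.6  63.8]
btn [  0.5 -21.2  70.4]
shoulder [-39.2   1.1  47.6]
```

```bash
cat >> fit.py <<'E'
def g(x):
    Dx=devR(x[3]); res=list(f(x)/.6)
    for uv,z in (((330,258),62),((300,270),62),((257,235),46),((264,194),43)):
        res.append((Dx.inv().apply(at(p,uv,2)-x[:3])[2]*1000-z)/1.)
    return np.array(res)
r=least_squares(g,x); x=r.x; D=devR(x[3]); print(x,np.round(r.fun,1)); np.save('dev.npy',x)
def ray(uv,zd):
    o=unproj(p,uv,[.1])[0]; c=-cam(p)[0].T@cam(p)[1]
    o,c=[D.inv().apply(q-x[:3]) for q in (o,c)]; t=(zd-c[2])/(o[2]-c[2]); return (c+t*(o-c))*1000
print('tip',ray((343.4,222.6),.0768),'btn',ray((240+383/5,170+552/5),.069),'leverbase',ray((240+413/5,170+245/5),.062))
E
python3 fit.py
```

```text
[ 0.59866097 -0.01266307  0.06492785  0.14037608] [[ 0.3  0.1]
 [ 0.4 -0.4]
 [ 0.3 -0.1]
 [ 0.2 -0.9]
 [-2.2  0.3]
 [ 1.3  0.8]]
screw [-34.5  27.6  44.7]
face [ 8.3 -8.4 63.6]
face2 [-10.3 -16.6  63.8]
btn [  0.5 -21.2  70.4]
shoulder [-39.2   1.1  47.6]
[ 0.59828029 -0.01233579  0.06646129  0.14100755] [ 0.2 -0.   0.4 -0.5  0.3  0.2  0.2 -1.  -3.9  0.2  2.8  1.   0.1  0.2
  0.1  0.4]
tip [14.96681699 17.58323143 76.8       ] btn [ 6.55995069e-02 -2.11342284e+01  6.90000000e+01] leverbase [ 3.12356954 15.95210652 62.        ]
```

```bash
cat >> h.py <<'E'
def dev():
    x=np.load('dev.npy'); return x[:3],devR(x[3]),toolR(x[3])
def todev(X):
    o,D,_=dev(); return D.inv().apply(np.array(X)-o)*1000
def godev(d,Q=None):
    o,D,T=dev(); return go(o+D.apply(np.array(d)/1000),Q or T)
E
python3 - <<'E'
from h import *
print(todev(tcp()[0])); godev([0,-21.5,79])
E
```

```text
[  1.74278519   0.49321819 170.78136363]
shift [-22.3  -2.   91.7] rot [-0.03 -0.19  0.8 ]
```

Request:
arm_command --motion '[{"x":-22,"y":-2,"z":40,"rz":0.8,"hand":1},{"x":-22,"y":-2,"z":80,"rz":0.8,"hand":1},{"x":-22,"y":-2,"z":92,"rz":0.8,"hand":1},{"x":-22,"y":-2,"z":92,"rz":0.8,"hand":1}]'

```text
invalid input at $.motion[0]: expected keys x, y, z, rx, ry, rz, hand
```

Run:
```python
from h import *
print(todev(tcp()[0]),get_state()['wrist_force']); shot('wrist','w2');p=shot('scene','s2')
save('s2c',cv2.resize(p['image'][180:320,280:420],None,fx=4,fy=4,interpolation=2))
```

```text
[  1.74278519   0.49321819 170.78136363] [-0.4159092  -0.52852857 -0.4415594 ]
```

View pics/w2.png

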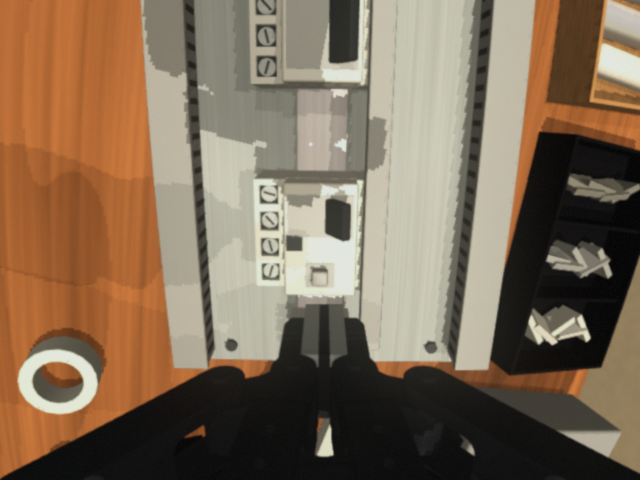

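View pics/s2c.png

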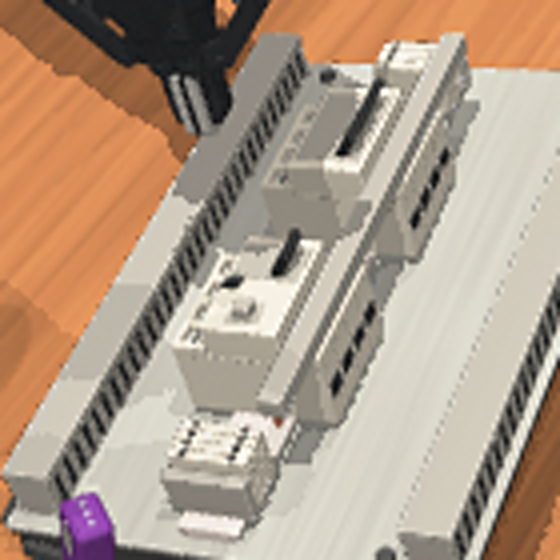

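Run:
```python
from h import *
a=pickle.load(open('pics/w1.pkl','rb'));b=pickle.load(open('pics/w2.pkl','rb'))
d,_=cv2.phaseCorrelate(cv2.cvtColor(a['image'][100:300,150:470],7).astype(np.float32),cv2.cvtColor(b['image'][100:300,150:470],7).astype(np.float32));print(d)
o,D,T=dev();X=D.apply(np.array([[-33,26.25,43],[-33,-26.25,43]])/1000)+o
print(proj(a,X),proj(b,X))
```

```text
(2.7825416422378737, -1.6130268743280567)
[[266.5280693  195.57491167]
 [268.14022644 272.41884575]] [[269.11074895 193.4436385 ]
 [270.91402406 270.50755204]]
```

Request:
arm_command --motion '[{"x":-22,"y":-2,"z":40,"rx":0,"ry":0,"rz":0.8,"hand":1},{"x":-22,"y":-2,"z":80,"rx":0,"ry":0,"rz":0.8,"hand":1},{"x":-22,"y":-2,"z":92,"rx":0,"ry":0,"rz":0.8,"hand":1},{"x":-22,"y":-2,"z":92,"rx":0,"ry":0,"rz":0.8,"hand":1}]'

```text
clock: 3.3
tcp_pos: [0.578, -0.0374, 0.1414]
orientation: [0.096, 0.649, 0.746, 0.114]
wrist_force: [0.8, -0.2, 0.1]
finger_gap: -0.0
```

Run:
```python
from h import *
p=shot('scene','s3'); shot('wrist','w3'); print(todev(tcp()[0]),get_state()['wrist_force'])
save('s3c',cv2.resize(p['image'][180:320,280:420],None,fx=4,fy=4,interpolation=2))
```

```text
[  1.34513314 -22.10613887  80.0763311 ] [ 0.87253743  0.03444314 -0.65413076]
```

View pics/w3.png

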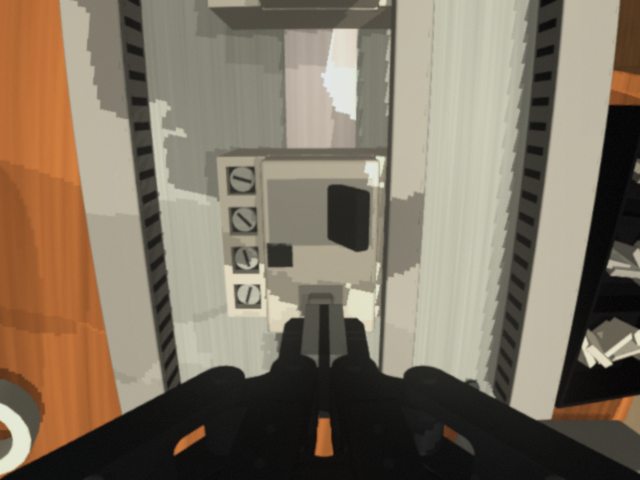

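View pics/s3c.png

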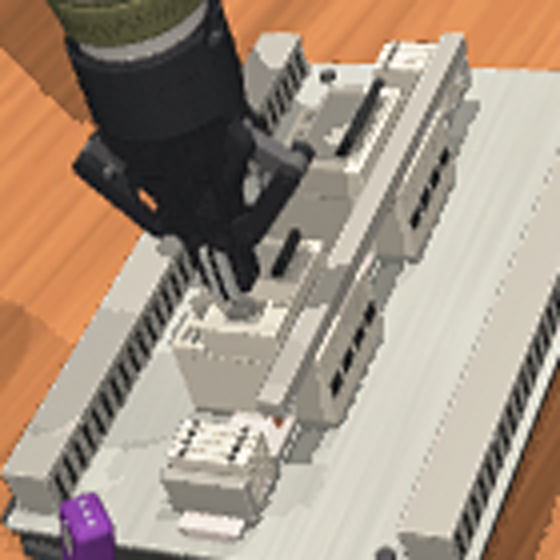

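Request:
arm_command --motion '[{"x":0,"y":-1,"z":8,"rx":0,"ry":0,"rz":0,"hand":1},{"x":0,"y":-1,"z":12,"rx":0,"ry":0,"rz":0,"hand":1},{"x":0,"y":-1,"z":14,"rx":0,"ry":0,"rz":0,"hand":1},{"x":0,"y":-1,"z":15,"rx":0,"ry":0,"rz":0,"hand":1},{"x":0,"y":-1,"z":16,"rx":0,"ry":0,"rz":0,"hand":1},{"x":0,"y":-1,"z":16,"rx":0,"ry":0,"rz":0,"hand":1}]'

```text
clock: 4.15
tcp_pos: [0.5828, -0.0363, 0.1267]
orientation: [0.097, 0.648, 0.747, 0.114]
wrist_force: [0.8, -0.8, 4.5]
finger_gap: 0.0001
```

Run:
```python
from h import *
p=shot('scene','s4'); print(todev(tcp()[0]),get_state()['wrist_force'])
save('s4c',cv2.resize(p['image'][180:320,280:420],None,fx=4,fy=4,interpolation=2))
```

```text
[ 1.55514906e-02 -2.15844829e+01  6.30528424e+01] [-0.0996258   0.33577343  3.56429458]
```

View pics/s4c.png

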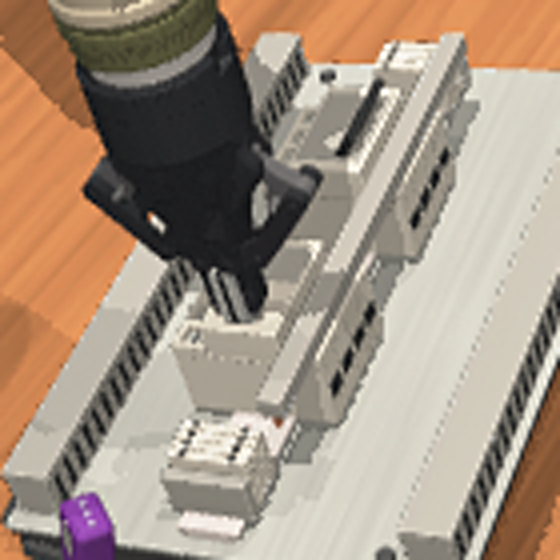

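Request:
arm_command --motion '[{"x":0,"y":0,"z":-12,"rx":0,"ry":0,"rz":0,"hand":1},{"x":0,"y":0,"z":-40,"rx":0,"ry":0,"rz":0,"hand":1},{"x":0,"y":-34,"z":-50,"rx":0,"ry":0,"rz":0,"hand":1},{"x":0,"y":-34,"z":-50,"rx":0,"ry":0,"rz":0,"hand":1}]'

```text
clock: 4.7
tcp_pos: [0.5327, -0.0426, 0.1635]
orientation: [0.095, 0.649, 0.747, 0.113]
wrist_force: [1.8, -0.0, -0.3]
finger_gap: 0.0
```

Run:
```python
from h import *
p=shot('wrist','w5'); print(todev(tcp()[0]),get_state()['wrist_force'])
save('w5c',cv2.resize(p['image'][120:420,200:500],None,fx=2,fy=2,interpolation=2))
```

```text
[-35.83239289 -21.26548477 113.09313515] [ 0.07978359 -0.32792921 -0.10100941]
```

View pics/w5c.png

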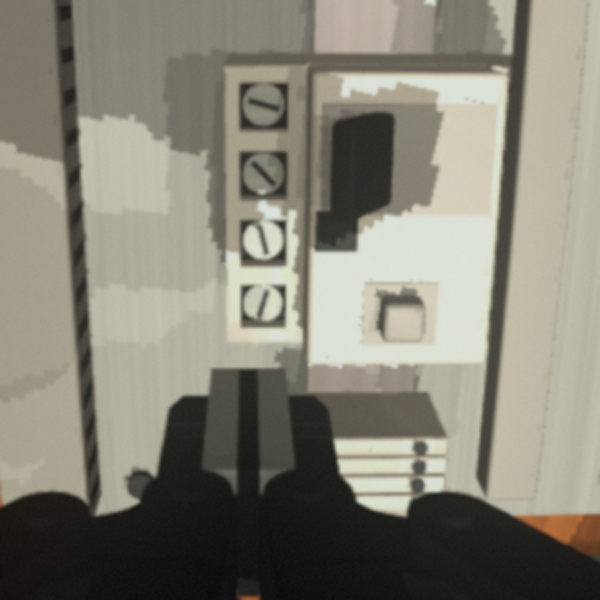

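Request:
arm_command --motion '[{"x":20,"y":2,"z":5,"rx":0,"ry":0,"rz":0,"hand":1},{"x":37,"y":2,"z":10,"rx":0,"ry":0,"rz":0,"hand":1},{"x":37,"y":2,"z":30,"rx":0,"ry":0,"rz":0,"hand":1},{"x":37,"y":2,"z":46,"rx":0,"ry":0,"rz":0,"hand":1},{"x":37,"y":2,"z":46,"rx":0,"ry":0,"rz":0,"hand":1}]'

```text
clock: 5.38
tcp_pos: [0.5448, -0.0032, 0.119]
orientation: [0.095, 0.648, 0.747, 0.113]
wrist_force: [-0.7, -0.1, 0.4]
finger_gap: 0.0004
```

Run:
```python
from h import *
p=shot('wrist','w6'); print(todev(tcp()[0]),get_state()['wrist_force'])
save('w6c',cv2.resize(p['image'][120:420,200:500],None,fx=2,fy=2,interpolation=2))
```

```text
[-33.14457909  16.29933156  66.23642745] [ 0.2706975   0.50498628 -0.41738536]
```

View pics/w6c.png

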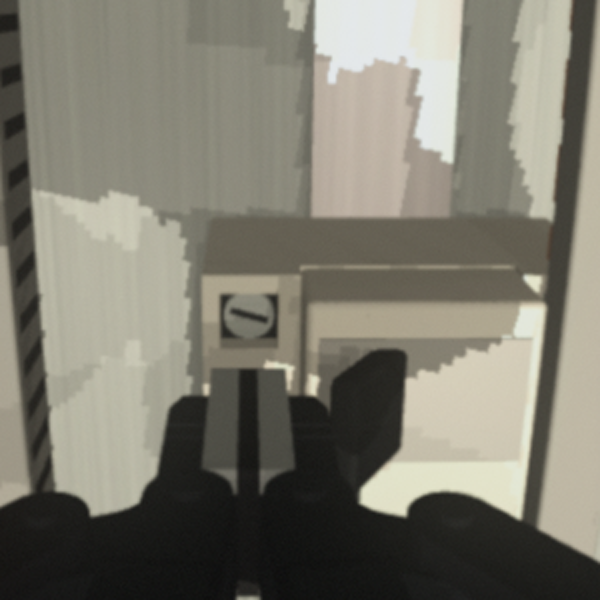

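Request:
arm_command --motion '[{"x":0,"y":8,"z":0,"rx":0,"ry":0,"rz":0,"hand":1},{"x":0,"y":13,"z":0,"rx":0,"ry":0,"rz":0,"hand":1},{"x":0,"y":18,"z":0,"rx":0,"ry":0,"rz":0,"hand":1},{"x":0,"y":22,"z":0,"rx":0,"ry":0,"rz":0,"hand":1},{"x":0,"y":26,"z":0,"rx":0,"ry":0,"rz":0,"hand":1},{"x":0,"y":29,"z":0,"rx":0,"ry":0,"rz":0,"hand":1},{"x":0,"y":29,"z":0,"rx":0,"ry":0,"rz":0,"hand":1}]'

```text
clock: 6.3
tcp_pos: [0.5721, -0.0, 0.129]
orientation: [0.096, 0.648, 0.747, 0.113]
wrist_force: [-5.6, -0.7, -0.6]
finger_gap: -0.0
```

Run:
```python
from h import *
p=shot('wrist','w7'); print(todev(tcp()[0]),get_state()['wrist_force'])
save('w7c',cv2.resize(p['image'][120:420,200:500],None,fx=2,fy=2,interpolation=2))
```

```text
[-4.54084284 15.80906304 66.84626923] [-4.79330409  0.16933622 -1.17942323]
```

View pics/w7c.png

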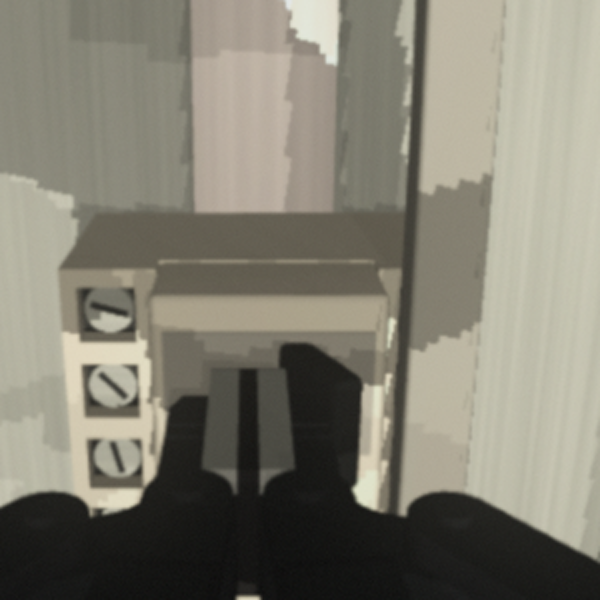

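Request:
arm_command --motion '[{"x":0,"y":2,"z":0,"rx":0,"ry":0,"rz":0,"hand":1},{"x":0,"y":3,"z":0,"rx":0,"ry":0,"rz":0,"hand":1},{"x":0,"y":4,"z":0,"rx":0,"ry":0,"rz":0,"hand":1},{"x":0,"y":4,"z":0,"rx":0,"ry":0,"rz":0,"hand":1}]'

```text
clock: 6.85
tcp_pos: [0.5765, 0.0004, 0.1301]
orientation: [0.096, 0.648, 0.747, 0.114]
wrist_force: [-5.1, -2.2, -1.4]
finger_gap: 0.0
```

Run:
```python
from h import *
p=shot('wrist','w8'); print(todev(tcp()[0]),get_state()['wrist_force'])
save('w8c',cv2.resize(p['image'][120:420,200:500],None,fx=2,fy=2,interpolation=2))
```

```text
[-0.0711053  15.65627436 66.68824601] [-5.94656996  0.61822053 -1.84536049]
```

View pics/w8c.png

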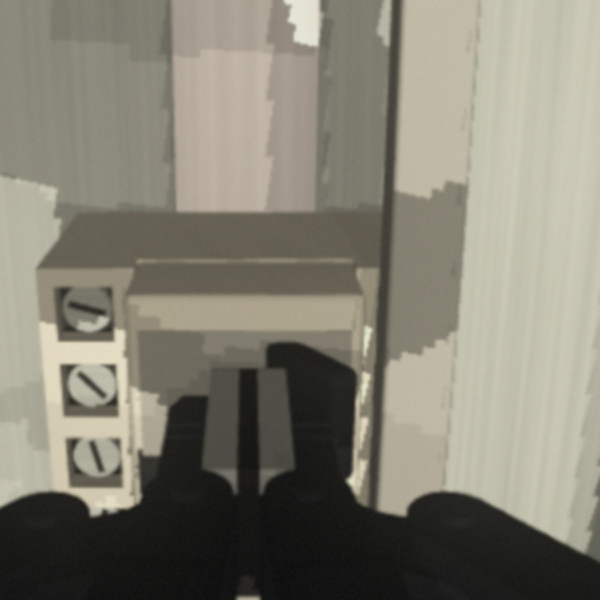

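```bash
cat >> h.py <<'E'
def rayd(p,uv,zd):
    o,D,_=dev(); a=unproj(p,uv,[.1])[0]; c=-cam(p)[0].T@cam(p)[1]
    a,c=[D.inv().apply(q-o)*1000 for q in (a,c)]; t=(zd-c[2])/(a[2]-c[2]); return c+t*(a-c)
E
python3 - <<'E'
from h import *
a=pickle.load(open('pics/w1.pkl','rb'));b=pickle.load(open('pics/w8.pkl','rb'));c=pickle.load(open('pics/w7.pkl','rb'))
print(rayd(a,(240+538/5,170+190/5),75.1),rayd(b,(200+354/2,120+375/2),75.1),rayd(c,(200+360/2,120+380/2),75.1))
print(rayd(a,(240+538/5,170+355/5),75.1))
E
```

```text
[17.18857552 25.75644286 75.1       ] [18.89473582 26.23779472 75.1       ] [15.4992603  25.39051245 75.1       ]
[17.84509968  6.18908138 75.1       ]
```

Request:
arm_command --motion '[{"x":0,"y":1,"z":0,"rx":0,"ry":0,"rz":0,"hand":1},{"x":0,"y":1.5,"z":0,"rx":0,"ry":0,"rz":0,"hand":1},{"x":0,"y":1.5,"z":0,"rx":0,"ry":0,"rz":0,"hand":1}]'

```text
clock: 7.28
tcp_pos: [0.5774, 0.0005, 0.1302]
orientation: [0.096, 0.648, 0.747, 0.113]
wrist_force: [-5.5, -1.6, -1.6]
finger_gap: 0.0005
```

Run:
```python
from h import *
print(todev(tcp()[0]),get_state()['wrist_force'])
```

```text
[ 0.78791359 15.6529783  66.5155267 ] [-5.53286959 -1.55987889 -1.55007367]
```

Request:
arm_command --motion '[{"x":0,"y":-4,"z":0,"rx":0,"ry":0,"rz":0,"hand":1},{"x":0,"y":-8,"z":-5,"rx":0,"ry":0,"rz":0,"hand":1},{"x":0,"y":-15,"z":-40,"rx":0,"ry":0,"rz":0,"hand":1},{"x":-20,"y":-15,"z":-90,"rx":0,"ry":0,"rz":0,"hand":1},{"x":-20,"y":-15,"z":-105,"rx":0,"ry":0,"rz":0,"hand":1},{"x":-20,"y":-15,"z":-105,"rx":0,"ry":0,"rz":0,"hand":1}]'

```text
clock: 8.02
tcp_pos: [0.5378, -0.0265, 0.229]
orientation: [0.099, 0.648, 0.746, 0.115]
wrist_force: [0.6, 0.1, -0.1]
finger_gap: 0.0002
```

Run:
```python
from h import *
p=shot('wrist','w9'); print(todev(tcp()[0]),get_state()['wrist_force'])
for q in ['rcd_lever_tip','rcd_screw','rcd_button_top']:
  for d in finder.find_in(p,q)[:2]: print(q,d['score'],d['at'],todev(at(p,d['at'])))
save('w9c',cv2.resize(p['image'][120:320,200:400],None,fx=3,fy=3,interpolation=2))
o,D,T=dev();print(proj(p,D.apply(np.array([[-33,26.25,43],[-33,-26.25,43],[-22.5,36,62],[22.5,36,62],[0,-22,69],[16.9,16,76.8]])/1000)+o))
```

```text
[-12.45514286  -4.92073581 172.04849077] [-0.1968083   0.08134218 -0.70528757]
rcd_lever_tip 0.82 [356.9, 205.5] [ 9.23877334 18.35528022 73.54216776]
rcd_screw 0.68 [288.0, 183.1] [-32.67394062  26.74509851  43.13809596]
rcd_button_top 0.65 [337.2, 267.8] [ -1.6777234  -21.44491354  69.37284997]
rcd_button_top 0.28 [357.3, 208.3] [ 9.46444534 16.80528904 74.02113115]
[[287.52616323 183.83655494]
 [289.45392242 261.18917816]
 [302.42123383 172.40379846]
 [378.22810818 172.38608945]
 [339.89422191 268.43124108]
 [370.61373885 210.69350572]]
```

View pics/w9c.png

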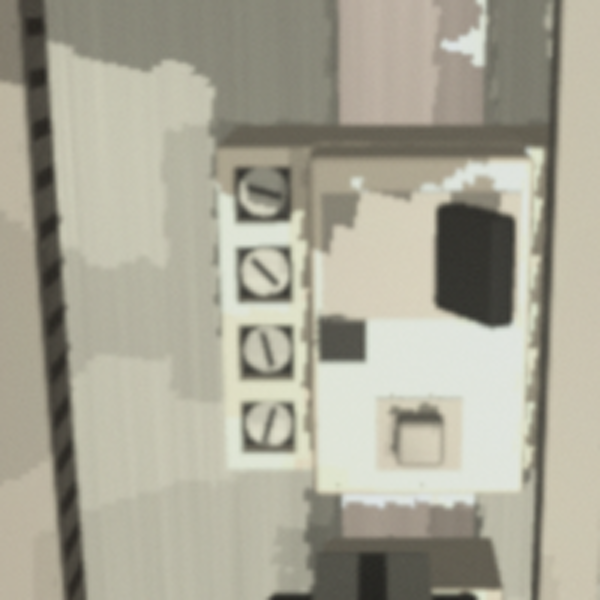

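Run:
```python
from h import *
b=pickle.load(open('pics/w9.pkl','rb'))
print('lever edge',rayd(b,(200+514/3,120+225/3),75.1))
a=pickle.load(open('pics/scene0.pkl','rb'))
for q in ['tester','driver_a','driver_b','rack']:
    for d in finder.masks_of(a,q)[:4]:
        m=d['region']; C=cloud(a)[m]; C=C[~np.isnan(C).any(1)]
        print(q,d['score'],d['at'],np.round(np.median(C,0),3),np.round(np.percentile(C,95,axis=0),3),np.round(np.percentile(C,5,axis=0),3), a['image'][m].mean(0).round())
```

```text
lever edge [17.24068665 24.78864726 75.1       ]Traceback (most recent call last):
  File "<stdin>", line 6, in <module>
ValueError: only the last four pictures can be asked about
```

```bash
cat >> h.py <<'E'
def downR(yaw): # tool x along +y rotated by yaw, z down
    z=np.array([0,0,-1.]); x=np.array([-np.sin(yaw),np.cos(yaw),0]); return R.from_matrix(np.c_[x,np.cross(z,x),z])
E
python3 - <<'E'
from h import *
go([.508,-.288,.28],downR(.17))
E
```

```text
shift [-255.7  -45.3  -72.6] rot [ 1.707e+01 -1.000e-02 -1.620e+00]
```

Request:
arm_command --motion '[{"x":-40,"y":-8,"z":-40,"rx":3,"ry":0,"rz":0,"hand":1},{"x":-90,"y":-16,"z":-60,"rx":6,"ry":0,"rz":0,"hand":0},{"x":-150,"y":-26,"z":-70,"rx":10,"ry":0,"rz":0,"hand":-1},{"x":-205,"y":-36,"z":-73,"rx":14,"ry":0,"rz":-1,"hand":-1},{"x":-256,"y":-45,"z":-73,"rx":17.1,"ry":0,"rz":-1.6,"hand":-1},{"x":-256,"y":-45,"z":-73,"rx":17.1,"ry":0,"rz":-1.6,"hand":-1},{"x":-256,"y":-45,"z":-73,"rx":17.1,"ry":0,"rz":-1.6,"hand":-1}]'

```text
clock: 9.1
tcp_pos: [0.5084, -0.2881, 0.2807]
orientation: [-0.001, 0.645, 0.764, 0.001]
wrist_force: [0.6, 0.5, 0.3]
finger_gap: 0.0852
```

Run:
```python
from h import *
p=shot('wrist','w10'); print(tcp()[0],get_state()['joint_pos'])
for q in ['tester','driver_a','rack']:
    for d in finder.masks_of(p,q)[:3]:
        m=d['region']; C=cloud(p)[m]; C=C[~np.isnan(C).any(1)]
        print(q,d['score'],d['at'],np.round(np.median(C,0),3),np.round(np.percentile(C,95,axis=0),3),np.round(np.percentile(C,5,axis=0),3), p['image'][m].mean(0).round())
```

```text
[ 0.50840422 -0.28756791  0.28143311] [-6.52763296e-01  3.24381338e-01  1.83317986e-01  1.42964777e+00
  1.16643206e-03  7.47983808e-01]
tester 0.95 [159.4, 230.3] [ 0.389 -0.314  0.129] [ 0.397 -0.305  0.15 ] [ 0.376 -0.326  0.053] [ 63.  77. 132.]
tester 0.92 [182.0, 298.7] [ 0.407 -0.371  0.114] [ 0.418 -0.365  0.15 ] [ 0.394 -0.382  0.044] [ 66.  72. 118.]
tester 0.73 [457.5, 123.0] [ 0.586 -0.202  0.141] [ 0.6   -0.19   0.151] [ 0.578 -0.214  0.05 ] [106.  58. 101.]
driver_a 0.8 [316.8, 330.8] [ 0.517 -0.362  0.152] [ 0.528 -0.359  0.169] [ 0.508 -0.374  0.103] [45. 30. 23.]
rack 0.55 [317.9, 270.1] [ 0.511 -0.335  0.09 ] [ 0.548 -0.261  0.092] [ 0.48  -0.431  0.069] [62. 47. 39.]
```

View pics/w10.png

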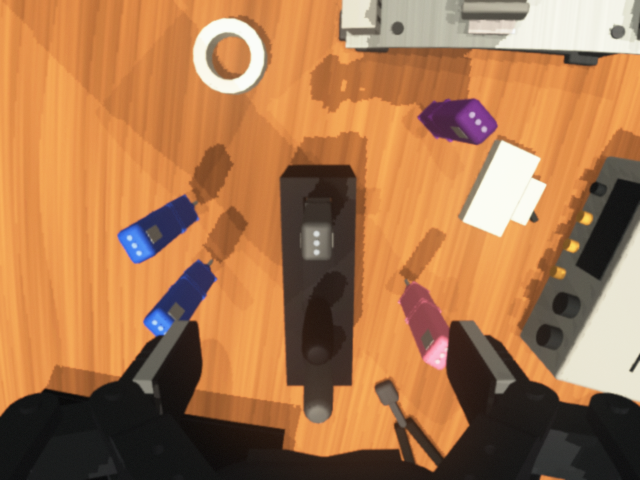

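```bash
cat >> h.py <<'E'
def rayz(p,uv,z):
    a=unproj(p,uv,[.1])[0]; c=-cam(p)[0].T@cam(p)[1]; t=(z-c[2])/(a[2]-c[2]); return c+t*(a-c)
E
python3 - <<'E'
from h import *
p=pickle.load(open('pics/w10.pkl','rb'))
save('w10c',cv2.resize(p['image'][150:300,240:390],None,fx=4,fy=4,interpolation=cv2.INTER_CUBIC))
c=[rayz(p,uv,.09) for uv in ((282,178),(356,178),(288,385),(352,385))]
for k in c: print(k)
print('widths',[np.linalg.norm(c[i]-c[j]) for i,j in((0,1),(2,3),(0,2),(1,3))])
for i,j in ((2,0),(3,1)): d=c[i]-c[j]; print(np.arctan2(d[0],-d[1]))
d=c[1]-c[0];print(np.arctan2(d[1],d[0]))
print('top',at(p,(317,240)))
E
```

```text
[ 0.47239254 -0.26689641  0.09      ]
[ 0.5293406  -0.25723302  0.09      ]
[ 0.50389186 -0.4533429   0.09      ]
[ 0.56180439 -0.44348559  0.09      ]
widths [np.float64(0.057762119953885305), np.float64(0.0587454454407398), np.float64(0.18908861333426336), np.float64(0.18906062008746471)]
0.16736520083598821
0.17256618112431882
0.16808657590361142
top [ 0.50495532 -0.28951327  0.16738442]
```

View pics/w10c.png

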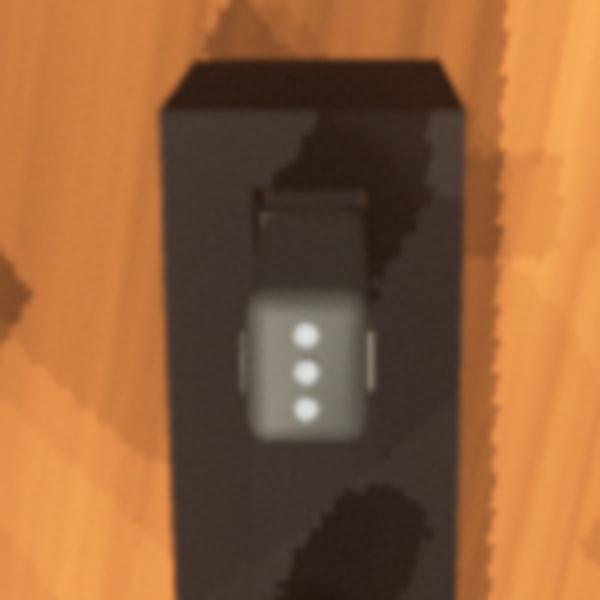

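Run:
```python
from h import *
go([.5055,-.2908,.113],downR(.169))
```

```text
shift [ -2.7  -4.  169.8] rot [0.13 0.07 0.11]
```

Request:
arm_command --motion '[{"x":-3,"y":-4,"z":40,"rx":0,"ry":0,"rz":0,"hand":-1},{"x":-3,"y":-4,"z":90,"rx":0,"ry":0,"rz":0,"hand":-1},{"x":-3,"y":-4,"z":130,"rx":0,"ry":0,"rz":0,"hand":-1},{"x":-3,"y":-4,"z":160,"rx":0,"ry":0,"rz":0,"hand":-1},{"x":-3,"y":-4,"z":169,"rx":0,"ry":0,"rz":0,"hand":-1},{"x":-3,"y":-4,"z":169,"rx":0,"ry":0,"rz":0,"hand":-1}]'

```text
clock: 10.05
tcp_pos: [0.5056, -0.292, 0.1139]
orientation: [0.001, 0.645, 0.765, 0.0]
wrist_force: [0.8, 0.6, 0.1]
finger_gap: 0.0854
```

Run:
```python
from h import *
p=shot('wrist','w11'); print(tcp()[0],get_state()['wrist_force'])
```

```text
[ 0.50609047 -0.29254228  0.11469973] [ 0.06915675 -1.8845817   0.40075594]
```

View pics/w11.png

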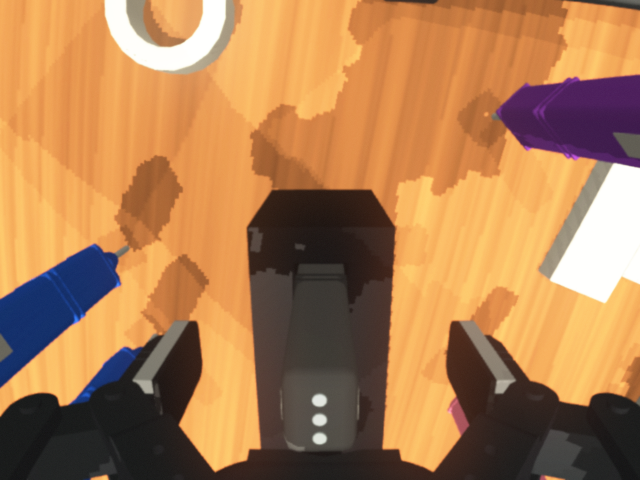

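Request:
arm_command --force 60 --motion '[{"x":0,"y":0,"z":0,"rx":0,"ry":0,"rz":0,"hand":0},{"x":0,"y":0,"z":0,"rx":0,"ry":0,"rz":0,"hand":0.4},{"x":0,"y":0,"z":0,"rx":0,"ry":0,"rz":0,"hand":1},{"x":0,"y":0,"z":0,"rx":0,"ry":0,"rz":0,"hand":1},{"x":0,"y":0,"z":0,"rx":0,"ry":0,"rz":0,"hand":1},{"x":0,"y":0,"z":0,"rx":0,"ry":0,"rz":0,"hand":1}]'

```text
clock: 10.85
tcp_pos: [0.5056, -0.2926, 0.1137]
orientation: [0.001, 0.645, 0.764, 0.0]
wrist_force: [-1.5, 0.6, 3.3]
finger_gap: 0.019
```

Run:
```python
from h import *
p=shot('wrist','w12'); s=get_state();print(tcp()[0],s['wrist_force'],s['ft_torque'],s['finger_gap'])
```

```text
[ 0.50562561 -0.29262172  0.11369737] [-0.21541809  0.12551474  2.8285053 ] [-0.01403256  0.07363112  0.01652547] 0.019328715895195896
```

View pics/w12.png

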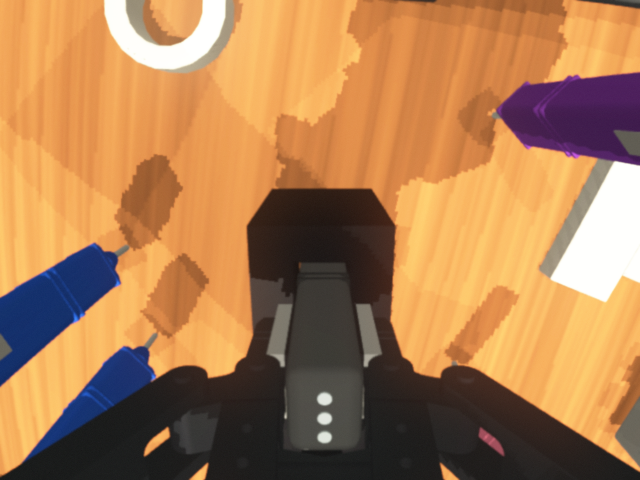

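Request:
arm_command --motion '[{"x":0,"y":0,"z":-10,"rx":0,"ry":0,"rz":0,"hand":1},{"x":0,"y":0,"z":-30,"rx":0,"ry":0,"rz":0,"hand":1},{"x":0,"y":0,"z":-55,"rx":0,"ry":0,"rz":0,"hand":1},{"x":0,"y":0,"z":-85,"rx":0,"ry":0,"rz":0,"hand":1},{"x":0,"y":0,"z":-120,"rx":0,"ry":0,"rz":0,"hand":1},{"x":0,"y":0,"z":-140,"rx":0,"ry":0,"rz":0,"hand":1},{"x":0,"y":0,"z":-140,"rx":0,"ry":0,"rz":0,"hand":1},{"x":0,"y":0,"z":-140,"rx":0,"ry":0,"rz":0,"hand":1}]'

```text
clock: 11.9
tcp_pos: [0.5047, -0.2921, 0.2522]
orientation: [0.0, 0.645, 0.764, 0.0]
wrist_force: [0.2, 0.5, -1.2]
finger_gap: 0.0193
```

Run:
```python
from h import *
p=shot('wrist','w13'); s=get_state();print(tcp()[0],s['wrist_force'],s['ft_torque'],s['finger_gap'])
p=shot('scene','s13')
for d in finder.find_in(p,'tester_point')[:3]: print(d['score'],d['at'],at(p,d['at']))
```

```text
[ 0.50456508 -0.29191501  0.25186726] [ 0.39674558  0.51147712 -1.42111712] [-0.04599869  0.00147688 -0.01908264] 0.01951136408170277
0.69 [353.2, 243.0] [0.58679177 0.00966778 0.13396159]
0.63 [345.3, 261.3] [ 0.59598858 -0.04033687  0.12991851]
```

View pics/w13.png

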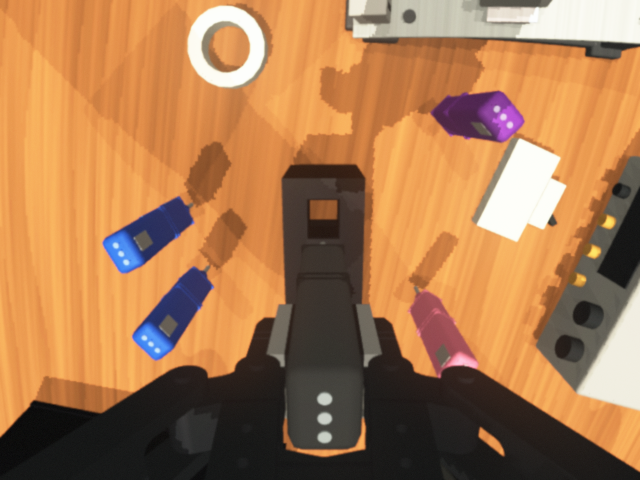

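View pics/s13.png

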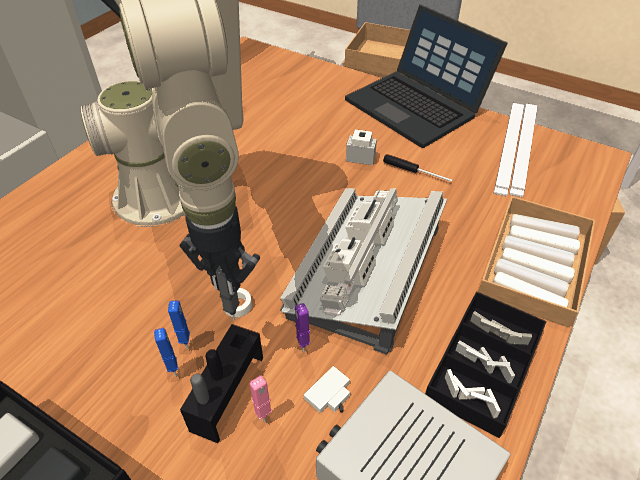

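Run:
```python
from h import *
p=pickle.load(open('pics/w13.pkl','rb'))
save('w13c',cv2.resize(p['image'][220:320,270:380],None,fx=6,fy=6,interpolation=cv2.INTER_CUBIC))
P,Q=tcp();C=cloud(p)
for v in range(236,460,8):
    X=Q.inv().apply(C[v,310:336]-P)*1000; print(v,np.round(np.nanmedian(X,0),1))
q=pickle.load(open('pics/s13.pkl','rb'))
save('s13c',cv2.resize(q['image'][240:340,180:290],None,fx=6,fy=6,interpolation=cv2.INTER_CUBIC))
```

```text
236 [-1.330e+01 -1.000e-01  1.642e+02]
244 [14.8  0.1 51.9]
252 [14.5  0.1 40.7]
260 [14.5  0.1 29.7]
268 [14.5  0.2 19.7]
276 [14.6  0.2 10.7]
284 [14.5  0.2  2.7]
292 [14.5  0.2 -4.7]
300 [ 14.4   0.  -11.2]
308 [ 14.5   0.2 -17.6]
316 [ 14.4   0.2 -23.2]
324 [ 14.5   0.2 -28.7]
332 [ 14.5   0.2 -33.5]
340 [ 14.3   0.2 -37.7]
348 [ 14.3   0.2 -42.1]
356 [ 14.4   0.3 -46.1]
364 [ 14.5   0.3 -50.1]
372 [ 13.6   0.3 -52.3]
380 [ 12.1   0.3 -53.4]
388 [ 10.3   0.3 -54.2]
396 [  8.    0.3 -54.3]
404 [  5.5   0.3 -54.2]
412 [  3.    0.2 -54.1]
420 [  0.7   0.2 -54.4]
428 [ -2.1   0.4 -54. ]
436 [ -4.6   0.4 -54.2]
444 [ -7.2   0.2 -54.2]
452 [-299.6   -0.7  251. ]
```

View pics/w13c.png

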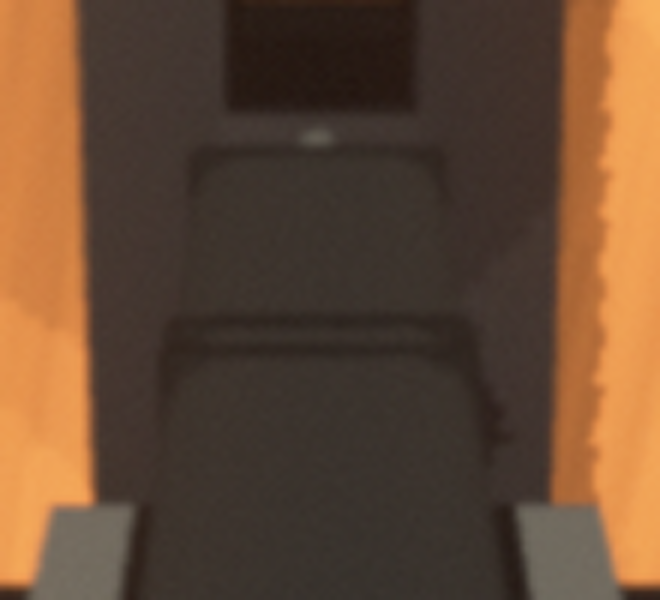

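View pics/s13c.png

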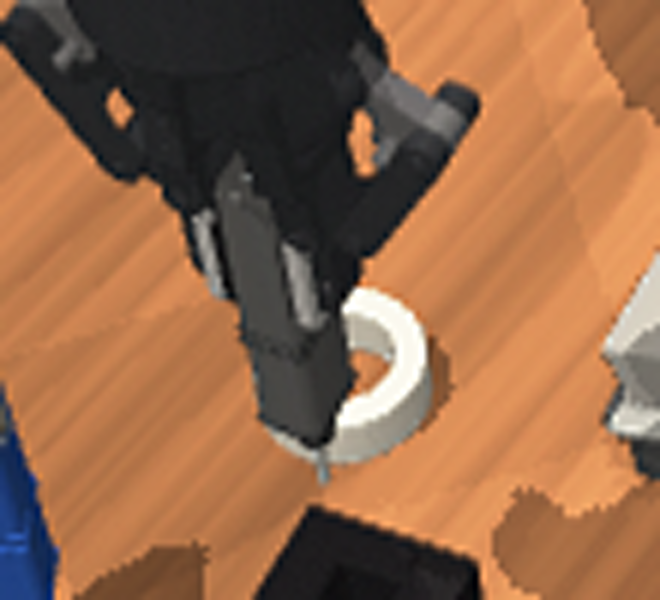

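Run:
```python
from h import *
p=pickle.load(open('pics/w13.pkl','rb'));P,Q=tcp()
for z in (92,96,100): print(proj(p,P+Q.apply([.0015,.0002,z/1000])))
godev([-33.2,24.75,165]); o,D,T=dev(); print(o+D.apply([-.0332,.02475,.165]))
```

```text
[[322.80188023 245.78717379]]
[[322.80772635 243.75833844]]
[[322.8134001  241.79055991]]
shift [286.8  59.7  37.9] rot [-17.19  -0.3    1.6 ]
[0.51512266 0.00085812 0.21428054]
```

Request:
arm_command --motion '[{"x":40,"y":8,"z":-10,"rx":-2,"ry":0,"rz":0,"hand":1},{"x":90,"y":18,"z":-10,"rx":-4,"ry":0,"rz":0,"hand":1},{"x":145,"y":30,"z":-5,"rx":-7.5,"ry":0,"rz":0.6,"hand":1},{"x":200,"y":42,"z":5,"rx":-11,"ry":0,"rz":1,"hand":1},{"x":250,"y":52,"z":15,"rx":-14.5,"ry":-0.2,"rz":1.4,"hand":1},{"x":287,"y":60,"z":28,"rx":-17.2,"ry":-0.3,"rz":1.6,"hand":1},{"x":287,"y":60,"z":28,"rx":-17.2,"ry":-0.3,"rz":1.6,"hand":1},{"x":287,"y":60,"z":28,"rx":-17.2,"ry":-0.3,"rz":1.6,"hand":1}]'

```text
clock: 13.05
tcp_pos: [0.5159, 0.0006, 0.225]
orientation: [0.099, 0.648, 0.747, 0.113]
wrist_force: [-0.0, 0.3, -0.2]
finger_gap: 0.0193
```

Run:
```python
from h import *
p=shot('wrist','w14'); s=get_state();print(todev(tcp()[0]),s['wrist_force'],s['ft_torque'])
P,Q=tcp();C=cloud(p); o,D,T=dev()
for v in range(244,372,16):
    X=Q.inv().apply(C[v,312:334]-P)*1000; print(v,np.round(np.nanmedian(X,0),1))
print('tip dev',todev(P+Q.apply([.0015,.0002,.096])), 'tilt',(D.inv()*Q).apply([0,0,1]))
godev([-33.2,24.75,145])
p=shot('scene','s14');save('s14c',cv2.resize(p['image'][160:320,260:420],None,fx=3.7,fy=3.7,interpolation=cv2.INTER_CUBIC))
```

```text
[-28.82075836  23.79984775 175.25088526] [ 0.46150048 -0.08094156 -0.93085167] [-0.00260583  0.34430738  0.05587254]
244 [15.7 -0.5 52.5]
260 [15.3 -0.5 30.2]
276 [15.3 -0.4 11.5]
292 [15.2 -0.4 -3.9]
308 [ 15.2  -0.4 -16.8]
324 [ 15.1  -0.3 -27.7]
340 [ 15.   -0.3 -37.1]
356 [ 15.   -0.4 -45.4]
tip dev [-28.42428788  25.07743774  79.24827814] tilt [ 0.00204986 -0.00231718 -0.99999521]
shift [ 1.  -4.4 30.2] rot [0.12 0.13 0.01]
```

View pics/w14.png

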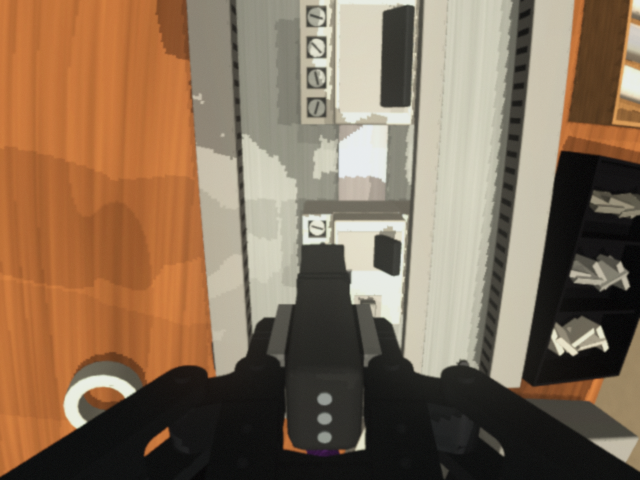

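View pics/s14c.png

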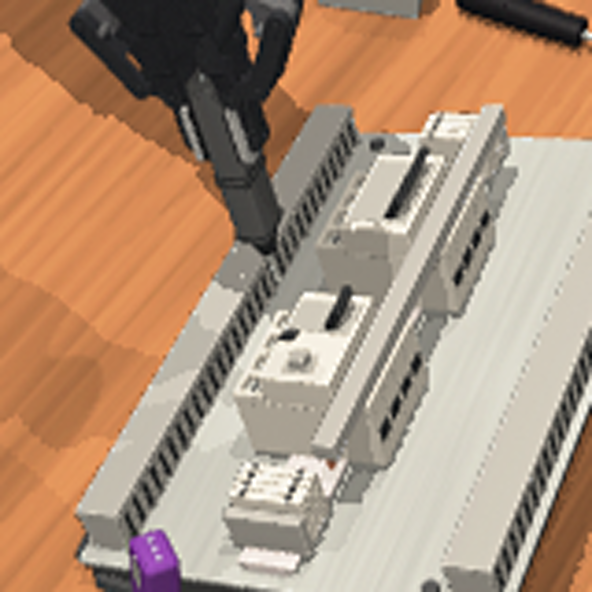

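Request:
arm_command --motion '[{"x":1,"y":-4.4,"z":15,"rx":0.1,"ry":0.1,"rz":0,"hand":1},{"x":1,"y":-4.4,"z":24,"rx":0.1,"ry":0.1,"rz":0,"hand":1},{"x":1,"y":-4.4,"z":26,"rx":0.1,"ry":0.1,"rz":0,"hand":1},{"x":1,"y":-4.4,"z":26,"rx":0.1,"ry":0.1,"rz":0,"hand":1},{"x":1,"y":-4.4,"z":26,"rx":0.1,"ry":0.1,"rz":0,"hand":1}]'

```text
clock: 13.78
tcp_pos: [0.5196, 0.002, 0.1993]
orientation: [0.098, 0.648, 0.747, 0.113]
wrist_force: [-0.0, -0.0, -0.9]
finger_gap: 0.019
```

Run:
```python
from h import *
P0=tcp()[0];p=shot('wrist','w15'); print(todev(P0),todev(tcp()[0]))
P,Q=tcp();C=cloud(p); o,D,T=dev()
for v in range(244,372,16):
    X=Q.inv().apply(C[v,312:334]-P)*1000; print(v,np.round(np.nanmedian(X,0),1))
print('tip dev',todev(P+Q.apply([.0015,.0002,.096])), 'tilt',(D.inv()*Q).apply([0,0,1]))
print(proj(p,o+D.apply([-.033,.02625,.043])),proj(p,P+Q.apply([.0015,.0002,.096])))
save('w15c',cv2.resize(p['image'][200:300,260:390],None,fx=6,fy=6,interpolation=cv2.INTER_CUBIC))
p=shot('scene','s15');save('s15c',cv2.resize(p['image'][210:290,300:380],None,fx=7,fy=7,interpolation=cv2.INTER_CUBIC))
print(proj(p,o+D.apply([-.033,.02625,.043])),proj(p,P+Q.apply([.0015,.0002,.096])))
p=shot('side','d15');save('d15c',cv2.resize(p['image'][180:280,250:350],None,fx=6,fy=6,interpolation=cv2.INTER_CUBIC))
print(proj(p,o+D.apply([-.033,.02625,.043])),proj(p,P+Q.apply([.0015,.0002,.096])))
```

```text
[-33.19197496  25.25013938 149.35360582] [-33.17178344  25.27452922 149.44482439]
244 [14.9  0.  52.6]
260 [14.7  0.1 29.9]
276 [14.7  0.1 11.2]
292 [14.6  0.1 -4. ]
308 [ 14.6   0.2 -17. ]
324 [ 14.4   0.2 -27.8]
340 [ 14.4   0.2 -37.2]
356 [ 14.4   0.2 -45.5]
tip dev [-32.88535205  26.75287412  53.44470745] tilt [ 9.09857158e-04 -2.26841576e-04 -9.99999560e-01]
[[322.83402198 240.04067935]] [[323.01919231 244.28742179]]
[[337.52329735 248.75483109]] [[336.42465731 245.08144763]]
[[306.4957712  239.96099647]] [[307.30501692 237.19943251]]
```

View pics/w15c.png

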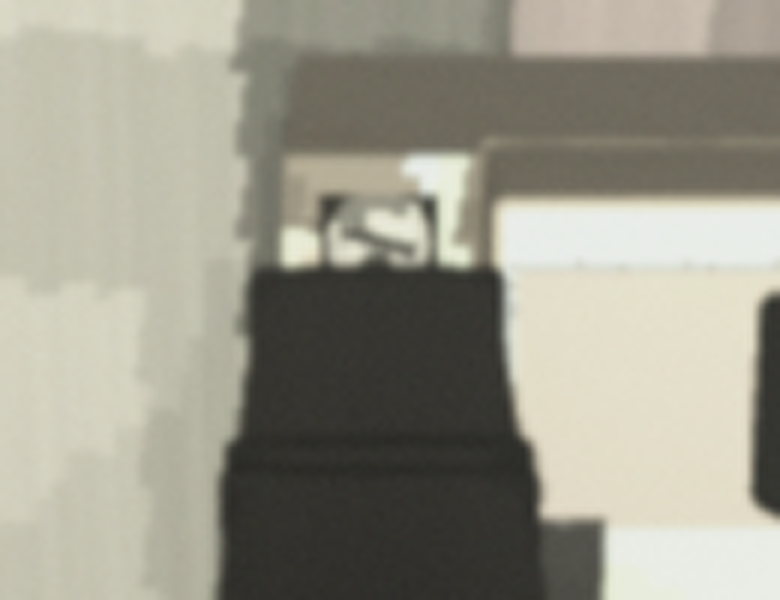

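View pics/s15c.png

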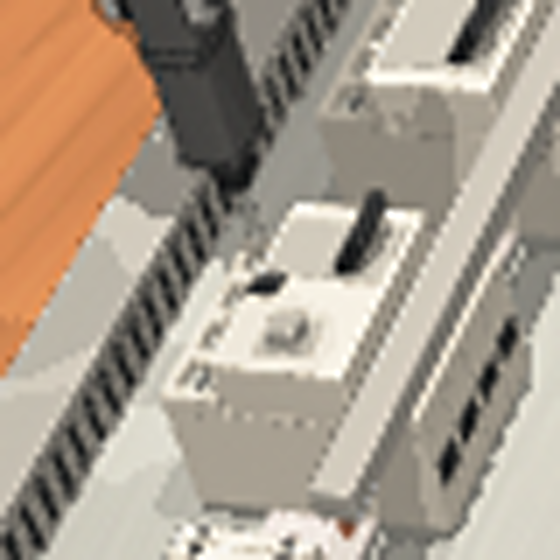

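View pics/d15c.png

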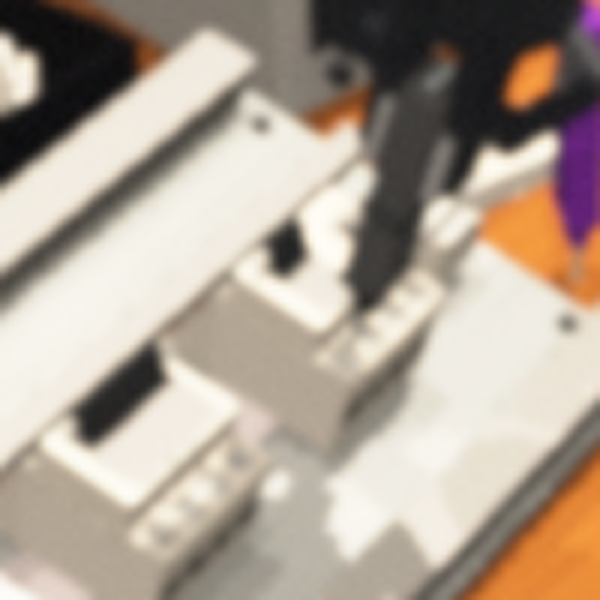

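Run:
```python
from h import *
o,D,T=dev()
for n in ['s15','d15','w15']:
    p=pickle.load(open(f'pics/{n}.pkl','rb')); im=p['image'].copy()
    P,Q=tcp()
    im=cv2.resize(im,None,fx=5,fy=5,interpolation=2)
    for X in [[-33,26.25,43],[-33,8.75,43],[-33,-8.75,43],[-33,-26.25,43],[-22.5,36,62],[22.5,36,62],[-22.5,-36,62]]:
        u=proj(p,o+D.apply(np.array(X)/1000))[0]*5+2; cv2.circle(im,tuple(int(a) for a in u),4,(255,0,0),1)
    for z in (58,72,96):
        u=proj(p,P+Q.apply([.0015,.0002,z/1000]))[0]*5+2; cv2.circle(im,tuple(int(a) for a in u),4,(0,255,0),-1)
    c=(proj(p,P+Q.apply([.0015,.0002,.096]))[0]*5).astype(int); save('o_'+n,im[c[1]-200:c[1]+200,c[0]-200:c[0]+200])
a=[cv2.imread(f'pics/o_{n}.png') for n in('s15','d15')]; cv2.imwrite('pics/oo.png',np.hstack(a))
```

```text
(no output)
```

View pics/oo.png

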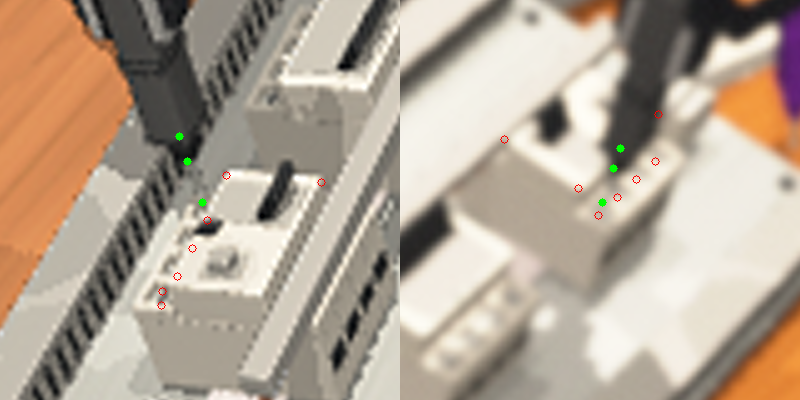

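Request:
arm_command --motion '[{"x":-0.7,"y":0,"z":4,"rx":0,"ry":0,"rz":0,"hand":1},{"x":-0.7,"y":0,"z":6,"rx":0,"ry":0,"rz":0,"hand":1},{"x":-0.7,"y":0,"z":6,"rx":0,"ry":0,"rz":0,"hand":1},{"x":-0.7,"y":0,"z":6,"rx":0,"ry":0,"rz":0,"hand":1}]'

```text
clock: 14.42
tcp_pos: [0.5212, 0.0016, 0.1933]
orientation: [0.098, 0.648, 0.747, 0.113]
wrist_force: [0.1, -1.1, -1.5]
finger_gap: 0.0191
```

```bash
cat > fz.py <<'E'
from h import *
F=[];Z=[]
for i in range(8):
    viewer.read_camera('wrist'); s=get_state(); P,Q=tcp(); F.append(Q.inv().apply(s['wrist_force'])); Z.append(todev(P))
F=np.array(F);Z=np.array(Z); print('F tool',F.mean(0).round(2),'sd',(F.std(0)/8**.5).round(2),'tcp dev',Z.mean(0).round(2),Z.std(0).round(2),s['clock'])
E
python3 fz.py
```

```text
F tool [-0.19 -0.29  1.1 ] sd [0.22 0.17 0.11] tcp dev [-33.46  24.64 143.19] [0.02 0.01 0.02] 14.825
```

Request:
arm_command --motion '[{"x":0,"y":0.3,"z":2,"rx":0,"ry":0,"rz":0,"hand":1},{"x":0,"y":0.3,"z":4,"rx":0,"ry":0,"rz":0,"hand":1},{"x":0,"y":0.3,"z":6,"rx":0,"ry":0,"rz":0,"hand":1},{"x":0,"y":0.3,"z":6,"rx":0,"ry":0,"rz":0,"hand":1}]'

```text
clock: 15.32
tcp_pos: [0.5234, 0.0019, 0.1877]
orientation: [0.098, 0.648, 0.747, 0.113]
wrist_force: [-0.5, -0.2, 0.9]
finger_gap: 0.019
```

```bash
python3 fz.py
```

```text
F tool [ 0.05 -0.44 -0.84] sd [0.27 0.22 0.09] tcp dev [-33.13  24.62 137.24] [0.02 0.01 0.02] 15.725
```

Request:
arm_command --motion '[{"x":0,"y":0,"z":1,"rx":0,"ry":0,"rz":0,"hand":1},{"x":0,"y":0,"z":2.1,"rx":0,"ry":0,"rz":0,"hand":1},{"x":0,"y":0,"z":2.1,"rx":0,"ry":0,"rz":0,"hand":1},{"x":0,"y":0,"z":2.1,"rx":0,"ry":0,"rz":0,"hand":1}]'

```text
clock: 16.23
tcp_pos: [0.5239, 0.002, 0.1857]
orientation: [0.098, 0.648, 0.747, 0.113]
wrist_force: [-1.5, 0.4, 2.0]
finger_gap: 0.0192
```

```bash
python3 fz.py
python3 - <<'E'
from h import *
p=shot('wrist','w17');P,Q=tcp();C=cloud(p);o,D,T=dev()
for v in range(244,404,16):
    X=Q.inv().apply(C[v,312:334]-P)*1000; print(v,np.round(np.nanmedian(X,0),1))
print('tilt',(D.inv()*Q).apply([0,0,1]))
save('w17c',cv2.resize(p['image'][180:330,240:440],None,fx=4,fy=4,interpolation=cv2.INTER_CUBIC))
q=shot('scene','s17');r=shot('side','d17')
a=cv2.resize(q['image'][200:300,290:390],None,fx=4,fy=4,interpolation=2);b=cv2.resize(r['image'][180:280,250:350],None,fx=4,fy=4,interpolation=2);save('o17',np.hstack([a,b]))
E
```

```text
F tool [ 0.11 -0.55 -2.05] sd [0.17 0.24 0.11] tcp dev [-33.15  24.63 135.08] [0.02 0.01 0.02] 16.625
244 [15.   0.1 52.4]
260 [14.7  0.1 30. ]
276 [14.7  0.1 11.1]
292 [14.6  0.2 -4.1]
308 [ 14.6   0.2 -17. ]
324 [ 14.4   0.2 -27.8]
340 [ 14.5   0.2 -37.4]
356 [ 14.4   0.3 -45.6]
372 [ 13.6   0.3 -51.6]
388 [ 10.2   0.3 -53.5]
tilt [ 3.57220271e-04 -7.55593275e-05 -9.99999933e-01]
```

View pics/w17c.png

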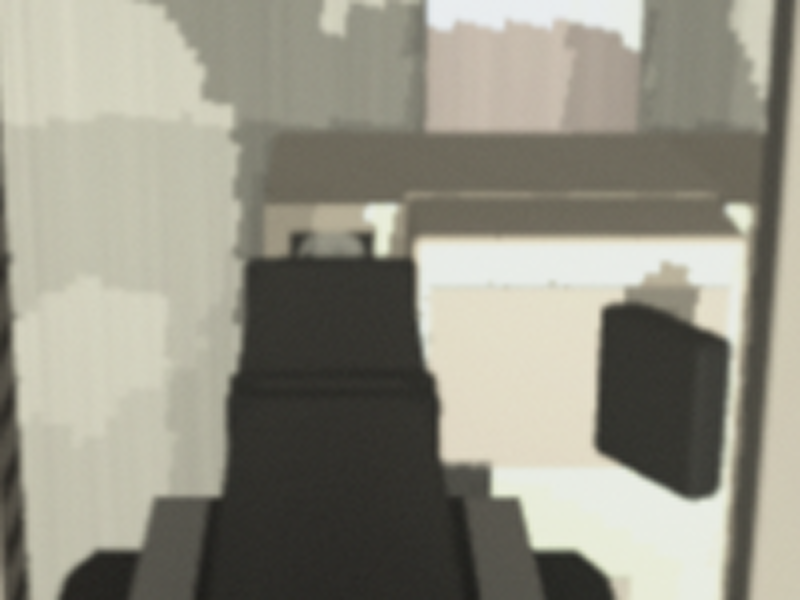

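View pics/o17.png

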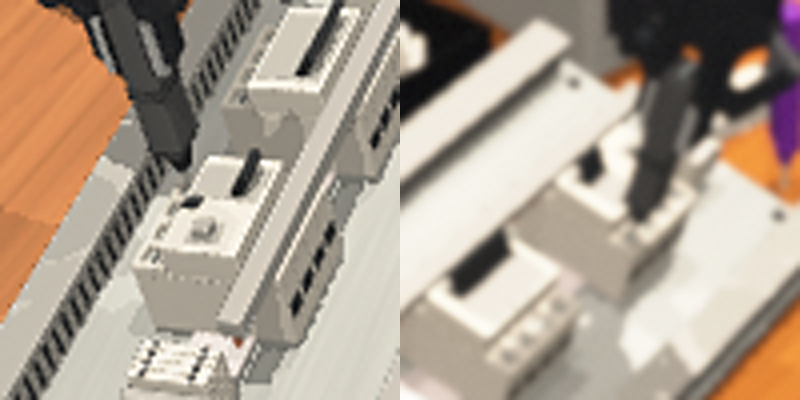

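```bash
python3 -c "
from h import *
print(hand_in())"
```

```text
the job is handed in; nothing more can be done
None
```

The test is finished and handed in at about 17 s of the 58 s allowed. The gripper is still holding the tester on the left-hand outgoing screw.

- **Trip and reset:** I pressed the test button with the shut fingers until the lever dropped. I then pushed the lever back up past its latch and let go. In the wrist picture it stayed up by itself, its edge at x = 17.2 mm, the same as before the trip.
- **Tester:** I took the dark grey tester from the rack's left socket and left the blue, pink and purple look-alikes alone. The tool axis is square to the device face to under 0.1°. The depth readings suggest the tester may lean about 0.3° in the grip.
- **Tip push:** Contact came at the expected height of the screw head, not the shoulder 3 mm above it. The push is about 4.0 mm of 8 by travel and 4.3 mm by force (about 3.15 N).
- **Checks that disagreed slightly:**
  - The scene and side cameras were about 2 pixels off my fit, within their stated calibration.
  - In the last pictures the sleeve hides the tip itself, so its centring on the screw is calculated, to about 1 mm, rather than seen.
- **Surroundings:** The breaker's handle is still up in the last pictures. I saw nothing on the bench moved, but I did not measure the other items one by one.

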